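Pin the make-up lamp's swing arm and snap the loop over

ROBOT

A 6-joint arm with a two-finger parallel gripper is mounted at the origin on the work surface. World frame = base frame: x ahead of the robot, y to its left, z up, the work surface at z = 0. Lengths are in m, angles in rad, forces in N, time in s.
With the tool pointing down it reaches from about 0.275 to 0.75 m from the base axis. Payload 10.2 kg.
Tool frame: the origin (TCP) lies midway between the tips of the shut fingers; the grasp point (between the pads) lies 19 mm behind it (env.hold_point_z is the distance from the TCP to the grasp point, in m); z points along the fingers, y is the line along which they close (so a half turn about z gives the same grasp; the last joint's range is limited). The gripper opens to 85 mm and grips with 20 to 120 N. Pads are 22 mm wide; open, the fingers measure 114 mm over their backs; the gripper's body (76 mm by 85 mm) begins 54 mm behind the grasp point. The pads swing forward as they close: fully open they stand 13 mm farther back than shut.
Start: joints at [-1.434, 0.313, 1.498, -0, 1.331, -0.223], TCP at [0.185, -0.491, 0.204] pointing down, gripper open.
Joint ranges: [-2.94, 2.94], [-0.97, 2.17], [0.19, 2.56], [-1.23, 4.37], [0.02, 3.11], [-2.88, 2.88]. Speed limits (rad/s): [2.39, 2.39, 3.01, 3.14, 3.14, 3.14].

INTERFACE

Orientations are given as a unit quaternion [x, y, z, w].
In Python, from bench import env, kinematics, monitor, eyes, job gives the robot as it stands. The module is installed in compiled form; this text tells all that it offers. Calls block until the motion is done:
- env.reach(position, orientation): joint-space move of the TCP to a pose.
- env.movel(position, velocity=0.15, frame=None, guard=None): straight line of the TCP; frame=None keeps the orientation; velocity is the mean speed in m/s. With guard (N) it stops when the force on the tool has changed by that much, and returns True; else False.
- env.set_joints(angles): joint-space move.
- env.release() and env.close_gripper(effort=None): open the fingers fully, or close them until they stop; effort is the grip in N (None keeps the last).
- env.hold(seconds).
- kinematics.ik(position, orientation): joint angles nearest the present ones, or None.
- monitor.sense(): the state.
- eyes.grab_frame(name): name is "scene" or "top"; returns a dict with "frame" (420x560x3 uint8, red, green, blue), "mtx" (3x3 intrinsics, pixels), "view" (4x4, takes a point from world to camera coordinates). Camera axes: x right, y down, z forward; pixel columns grow to the right and rows downward; lengths in m; the calibration is good to about 2 mm. A picture is of the moment at which its call begins. There is no depth.
A pose or a line that the arm cannot do raises env.MotionError and nothing moves.
- job.hand_in(): hands the job in; it is judged then, once.
The state is a dict: "clock": time; "joints": joint angles; "qvel": joint speeds; "joint_efforts": joint torques, N m; "position": TCP position; "ee_rot": TCP orientation; "contact_force": force on the tool from outside, world axes, zero at the start; "ft_torque": the same for the moment, N m; "finger_gap": opening from 0.0 (shut) to 1.0 (fully open); "gripper_force": force on a finger pad.
Only numpy, scipy, OpenCV 4.12 (cv2) and the standard library are available. Lean on these libraries where they do the work, as an engineer would, in place of code of your own. Each camera call takes 0.05 s, during which the arm holds its last target. There are 200 camera calls.

TASK

Lock the make-up lamp's swing arm to its stand: push the hitch pin through the cross hole of the hub and stud until its shoulder is fully home against the hub, then swing the pin's sprung loop up and over the stud's end until it snaps shut on the far side. Ease the pin in by feel and do not force it or lean on the lamp; leave the other things on the counter where they are.

Things in the scene. Friction and masses are not known exactly. Their poses are not given: they have to be found in the camera images.
- stand: Lamp stand, fixed to the counter. Origin at the centre of its underside, z up. Steel base plate 140 x 140 x 12 mm, sleeve and clamp ring 44 mm across up to 42 mm, thumb screw on -y. In the sleeve an aluminium column (32 mm) is clamped at a height that differs each time; it ends in a vertical 20 mm steel stud on the stand's axis. The lamp takes at most 25 N from the pin and 30 N from the robot.
- axis_mid (a point): Fixed point of the stand, on its axis 94 mm above the counter; axes as the stand's. The stud's level 9.5 mm cross hole crosses the axis along x, but up to 14 mm above or below this point, as the column was clamped: not measured, it must be felt or seen. The stud's flat top (20 mm across) lies 19 mm above the hole's axis. The pin goes in from the -x side, along +x.
- pin: Hitch pin, about 0.15 kg, lying on its flat underside, loop standing up. Origin on the shank's axis at the shoulder (front face of the head), 9 mm above the counter; x to the tip, z up. Shank 8 mm across, 42 mm long, last 6 mm tapering to 5.8 mm. Head x = 0 to -12 mm, 16 wide, 18 high. Home: the shoulder lies against the hub's -x face.
- pin_mid (a point): Point on the shank's axis 17 mm ahead of the shoulder: on the stand's axis when the pin is home. Around the stud sits the lamp arm's aluminium hub: 34 x 34 mm (faces 17 mm from the axis along the stand's x and y), from 10 mm below to 12 mm above the hole's axis, walls 6.5 mm, drilled 9.5 mm in line with the stud; the stud stands 7 mm proud of it.
- pin_tip (a point): Centre of the pin's tip, 42 mm ahead of the shoulder. The lamp arm turns stiffly (0.1 N m) on the stud and may be up to 0.06 rad out of line, so the hub's hole starts up to 1 mm to one side of the stud's: not measured. Pushed gently, the tapered nose draws the hub into line against about 6 N.
- pin_grip (a point): Middle of the pin's flat grip, 29 mm behind the shoulder, where it is best held: the grip reaches from 12 to 44 mm behind the shoulder, 12 mm wide across y, 18 mm high, centred on the shank's axis.
- loop_hinge (a point): Hinge of the loop in the head, on the shank's axis 6 mm behind the shoulder, hinge line along the pin's y. The loop is 3.5 mm wire: legs 43 mm apart (centres), cross bar 52 mm from the hinge.
- loop_bar (a point): Middle of the loop's cross bar, on the wire's centre line. Below the hub, from 10 to 30 mm below the hole's axis, is its wider flange (x = -29 to +21 mm, y = +-21 mm from the axis), whose ledge keeps the seated pin from rolling; from it the arm, a 20 mm tube, runs 0.29 m along the stand's +y to an LED panel (0.17 m along y, up to 0.32 m high).
- loop (a joint): Loop angle, rad: 0 open (standing up, leaning 0.22 rad towards the tip), 1.35 shut (level around the hub, in line with the shank). Over-centre spring: rests at either stop; about 3 N on the cross bar starts it from open, less towards the dead centre at 0.7; beyond that it snaps shut by itself.
- dropper_a: Bystander: small white dropper bottle, 26 mm across, 57 mm tall; origin at its underside.
- dropper_b: Bystander: a second such dropper bottle; origin at its underside.
- compact: Bystander: closed black powder compact, 64 mm across, 16 mm high; origin at its underside.
- jar: Bystander: glass cream jar with black lid, 50 mm across, 40 mm tall; origin at its underside.
- lipstick: Bystander: black lipstick tube standing, 19 mm across, 70 mm tall; origin at its underside.
- brush: Bystander: make-up brush lying along its x, 175 mm long; origin at its underside.
- spare_pin: Bystander: plain spare headed pin without grip or loop, 66 mm long, lying along its x; not for this job; origin at its underside.

How it is judged:
By the outcome, as a careful person would: the job done as asked, in the order asked, and still so for the second after the job is handed in, with the robot touching nothing.
It also fails if it takes over 72 s, if anything falls off the work surface, if the arm or the gripper's body presses on something with over 40 N, if the wrist force passes 120 N, or if a joint passes its speed limit or range.

## Working session

There is one attempt and no reset: what is moved stays moved. The work goes in short steps, each a Python script; the robot and the scene stay as the last script left them, time stands still between calls to the robot, and variables do not carry over. Pictures are saved under pics/ and viewed, at most 10 in all, crops included, and the job is handed in when it is done.

```bash
mkdir -p pics; python3 - <<'E'
from bench import env,monitor,eyes
import cv2,numpy as np
for n in("scene","top"):
    d=eyes.grab_frame(n); cv2.imwrite(f"pics/{n}0.png",d["frame"][:,:,::-1]); np.savez(f"{n}0.npz",**d)
    print(n,d["mtx"].tolist(),np.round(d["view"],4).tolist())
s=monitor.sense();print(s); print(env.hold_point_z)
E
```

```text
scene [[447.04468578327004, 0.0, 276.84953353711495], [0.0, 447.04468578327004, 209.5271652398948], [0.0, 0.0, 1.0]] [[0.2244, 0.9743, -0.018, -0.0783], [0.6451, -0.1624, -0.7467, -0.2419], [-0.7304, 0.1559, -0.6649, 1.4931], [0.0, 0.0, 0.0, 1.0]]
top [[498.9895513681932, 0.0, 281.43734031348606], [0.0, 498.9895513681932, 205.41204874059056], [0.0, 0.0, 1.0]] [[-0.0092, -1.0, -0.0036, -0.0102], [-0.9814, 0.0097, -0.192, 0.5163], [0.192, 0.0018, -0.9814, 1.1192], [0.0, 0.0, 0.0, 1.0]]
{'clock': 0.1, 'joints': array([-1.43443789e+00,  3.13407817e-01,  1.49834098e+00,  1.22158411e-05,
        1.33095829e+00, -2.23410935e-01]), 'qvel': array([-0.00036023, -0.00205909, -0.00237746, -0.00304852,  0.00099856,
        0.00053936]), 'joint_efforts': array([ 3.46602370e-03, -4.12898612e+01, -2.60140175e+01, -1.27189842e-04,
        3.06654831e-03, -3.16239766e-05]), 'position': array([ 0.18478361, -0.49114948,  0.20359284]), 'ee_rot': array([ 9.83864439e-01,  1.78914661e-01,  3.01725114e-05, -5.56429736e-04]), 'contact_force': array([-0.33804155, -0.80206372, -0.63449743]), 'ft_torque': array([-0.04491121, -0.0179527 , -0.00678385]), 'gripper_force': 0.0, 'finger_gap': 0.9979936667958338}
0.0187
```

View pics/scene0.png

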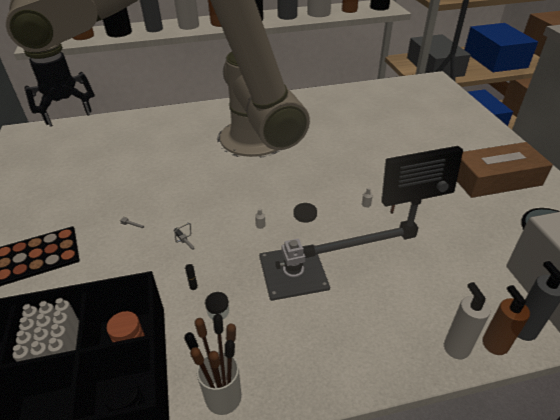

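View pics/top0.png

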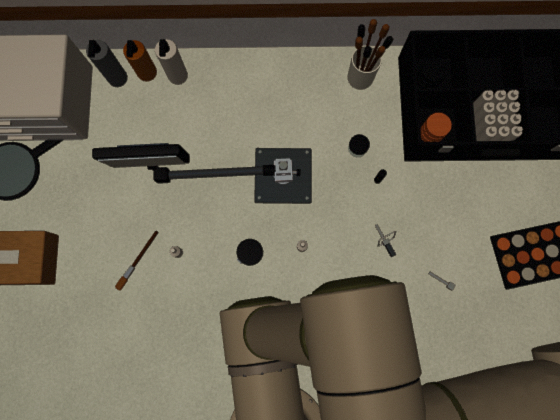

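The scene view shows the pin at about (183,237) and the stand at about (294,270). In the top view they are at about (386,240) and (283,175), with the tip up-left and the grip dark. I'll enlarge these areas.

```bash
python3 - <<'E'
import cv2,numpy as np
def tile(n,u,v,w,s):
    f=np.load(n+"0.npz")["frame"][:,:,::-1]
    h=w*3//4
    c=f[v:v+h,u:u+w]; c=cv2.resize(c,(400,300),interpolation=cv2.INTER_CUBIC)
    c=cv2.convertScaleAbs(c,alpha=1.5)
    k=400/w
    for i in range(0,w,10):
        x=int(i*k); cv2.line(c,(x,0),(x,6),(0,0,255),1); cv2.putText(c,str(u+i),(x,16),0,.33,(0,0,255),1)
    for i in range(0,h,10):
        y=int(i*k); cv2.line(c,(0,y),(6,y),(0,0,255),1); cv2.putText(c,str(v+i),(8,y+4),0,.33,(0,0,255),1)
    return c
a=np.hstack([tile("top",360,215,52,0),tile("top",250,140,80,0)])
b=np.hstack([tile("scene",160,215,52,0),tile("scene",255,230,80,0)])
cv2.imwrite("pics/crops.png",np.vstack([a,b]))
E
```

```text
(no output)
```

View pics/crops.png

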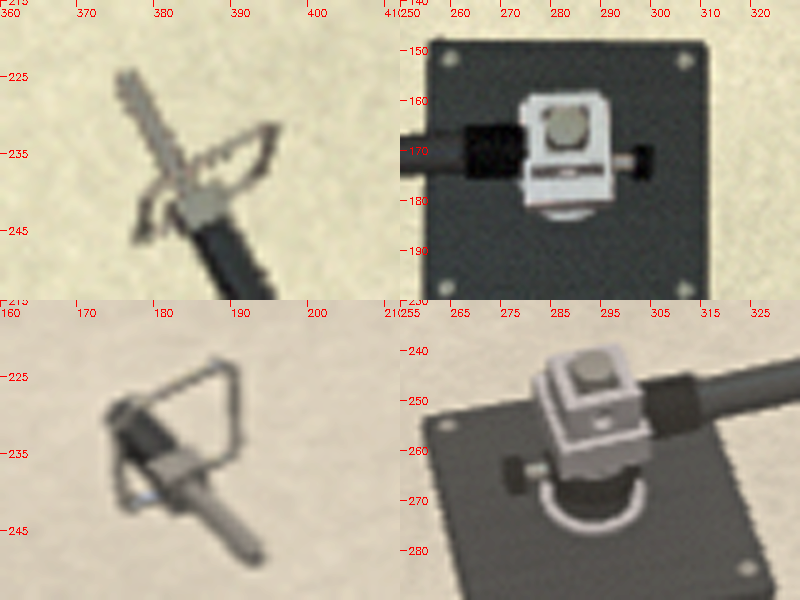

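The crops show these features:

| Feature | Top view (px) | Scene view (px) |
|---|---|---|
| Stud top | (283.6,165.2) | (294.4,243.6) |
| Hole on the +x face | – | (295.6,254.4) |
| Pin tip | (376.3,224.8) | (194,248) |
| Pin head | (386.4,240.4) | – |

The thumb screw is on the right of the top view, so the stand's x axis is roughly world +x. Next I'll work out the positions.

```bash
cat >h.py <<'E'
import numpy as np,cv2
from scipy.spatial.transform import Rotation as R
D={n:dict(np.load(n+"0.npz")) for n in("scene","top")}
def ray(n,p):
    V=D[n]["view"];d=V[:3,:3].T@np.linalg.solve(D[n]["mtx"],[*p,1]);return -V[:3,:3].T@V[:3,3],d/np.linalg.norm(d)
def onz(n,p,z):
    c,d=ray(n,p);return c+d*(z-c[2])/d[2]
def tri(p,q):
    A=np.zeros((3,3));b=np.zeros(3);r=[]
    for n,x in(("top",p),("scene",q)):
        c,d=ray(n,x);P=np.eye(3)-np.outer(d,d);A+=P;b+=P@c;r.append((P,c))
    X=np.linalg.solve(A,b);return X,[np.linalg.norm(P@(X-c)) for P,c in r]
E
python3 - <<'E'
from h import *
print("stud",tri((283.6,165.2),(294.4,243.6)))
print("tip",tri((376.3,224.8),(194,248)))
f=D["top"]["frame"];hsv=cv2.cvtColor(f,cv2.COLOR_RGB2HSV);g=f.max(2)
# base plate
m=((g<75)*255).astype(np.uint8);s=np.zeros_like(m);s[140:212,245:325]=m[140:212,245:325]
s=cv2.morphologyEx(s,cv2.MORPH_CLOSE,np.ones((15,15)));s=cv2.morphologyEx(s,cv2.MORPH_OPEN,np.ones((25,25)))
c=max(cv2.findContours(s,0,1)[0],key=cv2.contourArea)
w=np.array([onz("top",p[0],.012)[:2]*1000 for p in c.astype(float)],np.float32)
print("base",cv2.minAreaRect(w))
# pin: not-counter mask
reg=f[215:262,366:410].astype(int);bg=np.median(reg.reshape(-1,3),0)
dk=(reg.max(2)<60)
v,u=np.nonzero(dk);print("dark n",len(u),u.min()+366,u.max()+366,v.min()+215,v.max()+215)
n,l,st,ce=cv2.connectedComponentsWithStats(dk.astype(np.uint8))
i=1+st[1:,4].argmax();v,u=np.nonzero(l==i);w=np.array([onz("top",(a+366,b+215),.018) for a,b in zip(u,v)])[:,:2]
r=cv2.minAreaRect((w*1000).astype(np.float32));print("grip",r,st[i])
gc=w.mean(0);
_,_,vv=np.linalg.svd(w-gc);print(gc,vv[0])
t=onz("top",(376.3,224.8),.009);h=onz("top",(386.4,240.4),.018);print("tip",t,"head",h)
print("ang tip-grip",np.arctan2(*(t[:2]-gc)[::-1]),np.linalg.norm(t[:2]-gc))
E
```

```text
stud (array([ 0.60068628, -0.01880809,  0.09814637]), [np.float64(0.0022891779247980935), np.float64(0.002289177924798023)])
tip (array([ 0.47428661, -0.24045259,  0.01108478]), [np.float64(0.0021016644212352117), np.float64(0.002101664421235224)])
base ((600.2283935546875, -19.60767364501953), (138.51344299316406, 136.4755096435547), 89.40855407714844)
dark n 76 378 395 242 256
grip ((413.86541748046875, -270.139892578125), (30.231931686401367, 12.865120887756348), 25.66708755493164) [19 28 11 14 72]
[ 0.4135662  -0.27022171] [-0.88380443 -0.46785652]
tip [ 0.47441481 -0.24297262  0.009     ] head [ 0.43535938 -0.26351517  0.018     ]
ang tip-grip 0.4210377858080778 0.06667132611038173
```

```bash
cat >>h.py <<'E'
from bench import env,kinematics,monitor,eyes,job
def down(yaw): return (R.from_euler('z',yaw)*R.from_euler('x',np.pi)).as_quat()
def S(tag=""):
    s=monitor.sense();print(tag,"t%.1f"%s["clock"],"p",np.round(s["position"],4),"F",np.round(s["contact_force"],1),"gap %.3f gf %.1f"%(s["finger_gap"],s["gripper_force"]));return s
E
python3 - <<'E'
from h import *
for y,p in((0.44,(.412,-.2715,.03)),(0,(.6,-.02,.12)),(0,(.53,-.02,.09)),(np.pi/2,(.6,-.02,.12))): print(y,kinematics.ik(p,down(y)))
q=down(0)
env.close_gripper(30);S()
env.reach((.6005,-.0195,.125),q);S("above")
env.movel((.6005,-.0195,.109),.05)
hit=env.movel((.6005,-.0195,.088),.012,guard=3);s=S(f"top {hit}")
env.movel(s["position"]+[0,0,.02],.1);S("free")
E
```

```text
0.44 [-8.20606774e-01  4.63218035e-01  1.79172581e+00 -4.44089210e-16
  8.86648811e-01  3.10189553e-01]
0 [-2.28279411e-01  5.49055532e-01  1.37244113e+00 -4.44089210e-16
  1.22009599e+00  1.34251692e+00]
0 [-2.58792241e-01  4.42157643e-01  1.63074186e+00 -4.44089210e-16
  1.06869315e+00  1.31200409e+00]
1.5707963267948966 [-0.22827941  0.54905553  1.37244113  0.          1.22009599 -0.22827941]
 t0.9 p [ 0.1848 -0.4914  0.2041] F [-0.3 -0.1  0.4] gap 0.002 gf 0.0
above t3.1 p [ 0.6005 -0.0203  0.1251] F [-0.3 -0.4  0.3] gap -0.003 gf 0.0
top False t5.5 p [ 0.6005 -0.0195  0.0881] F [-0.9 -0.3 -0.1] gap 0.003 gf 0.0
free t5.8 p [ 0.6008 -0.0195  0.1084] F [-0.3  0.1 -0.1] gap 0.001 gf 0.0
```

The descent to z=0.088 met nothing, so I'll look.

```bash
python3 - <<'E'
from h import *
o=[]
for n,(u,v,w,h) in(("scene",(220,180,133,100)),("top",(220,110,133,100))):
    f=eyes.grab_frame(n)["frame"][:,:,::-1]; o.append(cv2.convertScaleAbs(cv2.resize(f[v:v+h,u:u+w],(400,300),interpolation=2),alpha=1.5))
cv2.imwrite("pics/c1.png",np.hstack(o))
V=D["scene"]["view"];
for p in((.6005,-.0195,.108),(.6005,-.0195,.098)):
    c=D["scene"]["mtx"]@(V[:3,:3]@p+V[:3,3]);print(c[:2]/c[2])
E
```

```text
[293.06600166 240.53240702]
[293.03829264 243.70799163]
```

View pics/c1.png

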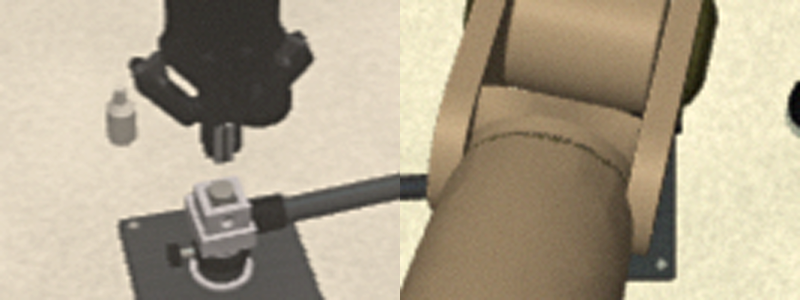

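Projected through the calibration, the fingertip appears at about (295,232), where the TCP should be at v=240. The real tips end higher than the TCP by about 20 mm. I'll probe deeper, then touch the counter to calibrate the tip height.

```bash
python3 - <<'E'
from h import *
env.movel((.6005,-.0195,.09),.06)
hit=env.movel((.6005,-.0195,.062),.012,guard=3);s=S(f"top {hit}")
if hit:
    z=s["position"][2]
    env.movel((.6005,-.0195,z+.012),.06)
    for sg in(1,-1):
        env.movel((.6005,-.0195+sg*.037,z+.012),.12)
        env.movel((.6005,-.0195+sg*.037,z-.004),.08)
        h=env.movel((.6005,-.0195+sg*.012,z-.004),.012,guard=3);s=S(f"side {sg} {h}")
        env.movel((.6005,-.0195+sg*.037,z-.004),.08)
        env.movel((.6005,-.0195+sg*.037,z+.012),.08)
E
```

```text
top True t7.8 p [ 0.6005 -0.0195  0.0739] F [-0.  -0.1  4.5] gap 0.002 gf 2.2
side 1 True t10.4 p [ 0.6003 -0.0019  0.0695] F [0.  1.4 1.4] gap 0.002 gf 0.7
side -1 True t13.9 p [ 0.6004 -0.0352  0.0696] F [ 0.7 -1.8  1. ] gap -0.001 gf 0.9
```

```bash
python3 - <<'E'
from h import *
env.reach((.5,-.14,.03),down(0.44));S()
env.movel((.5,-.14,0.0),.06,guard=4)
h=env.movel((.5,-.14,-.035),.012,guard=3);s=S(f"counter {h}")
env.movel((.5,-.14,.03),.1)
E
```

```text
t15.3 p [ 0.5008 -0.14    0.0304] F [-0.7 -0.9  1.2] gap 0.002 gf 0.0
counter True t18.0 p [ 0.5    -0.14   -0.0271] F [-1.1  1.1  5.9] gap -0.003 gf 2.9
```

The counter touch gives a tip offset of 27.1 mm, so the stud top is at 0.101 and the hole at about 0.082. The axis is at y ≈ -0.0186. The gripper body therefore sits closer to the tips than stated, so I'll tilt the tool back 0.5 rad to keep it clear of the loop, and recheck the tip height in that pose.

```bash
cat >>h.py <<'E'
TO=.0271
def til(yaw,t=-.5): return (R.from_euler('z',yaw)*R.from_euler('y',t)*R.from_euler('x',np.pi)).as_quat()
def tcp(tip,q): return np.array(tip)+TO*R.from_quat(q).apply([0,0,1])   # TCP pose that puts the real tip at 'tip'
E
python3 - <<'E'
from h import *
q=til(.44);p=(.5,-.14,.03)
env.reach(tcp(p,q),q);S()
f=eyes.grab_frame("scene")["frame"][:,:,::-1]
V=D["scene"]["view"];K=D["scene"]["mtx"]
c=K@(V[:3,:3]@p+V[:3,3]);c=c[:2]/c[2];u,v=int(c[0]-66),int(c[1]-60);print(c,u,v,"scale 6")
im=cv2.resize(f[v:v+100,u:u+133],(798,600),interpolation=2);cv2.drawMarker(im,tuple(int(x) for x in (c-[u,v])*6),(0,0,255),0,12,1)
cv2.imwrite("pics/c2.png",cv2.convertScaleAbs(im,alpha=1.8))
h=env.movel(tcp((.5,-.14,-.006),q),.012,guard=3);s=S(f"counter {h}")
print("tip z est",s["position"][2]+TO*np.cos(.5))
env.movel(tcp(p,q),.1)
E
```

```text
t19.6 p [ 0.5118 -0.1344  0.0061] F [ 0.1  0.4 -0. ] gap -0.000 gf 0.0
[234.4451304  242.83379625] 168 182 scale 6
counter True t21.6 p [ 0.5119 -0.1345 -0.0202] F [-1.6 -0.   5.6] gap 0.002 gf 3.0
tip z est 0.003553771181110516
```

View pics/c2.png

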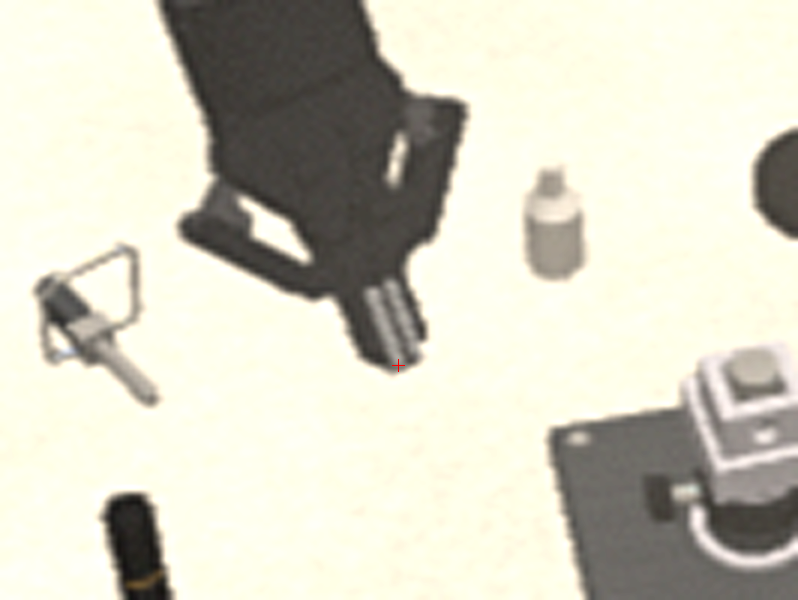

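The marker sits on the fingertip at crop (398,365), which confirms the tip model. The pin is undisturbed at upper left. Now I'll grasp it.

```bash
python3 - <<'E'
from h import *
q=til(.44);g=np.array([.412,-.2715])+.002*np.array([np.cos(.44),np.sin(.44)])
env.release()
env.reach(tcp((*g,.06),q),q)
h=env.movel(tcp((*g,.0048),q),.06,guard=5);S(f"down {h}")
env.close_gripper(60);S("closed")
env.movel(tcp((*g,.075),q),.1);S("up")
o=[]
for n in("scene","top"):
    f=eyes.grab_frame(n)["frame"][:,:,::-1];p=(*g,.075);V=D[n]["view"];c=D[n]["mtx"]@(V[:3,:3]@p+V[:3,3]);u,v=(c[:2]/c[2]).astype(int)-[40,30]
    print(n,u,v);o.append(cv2.convertScaleAbs(cv2.resize(f[v:v+60,u:u+80],(400,300),interpolation=2),alpha=1.6))
cv2.imwrite("pics/c3.png",np.hstack(o))
E
```

```text
down False t24.6 p [ 0.4257 -0.2653 -0.0187] F [-0.6  0.2  0.1] gap 0.996 gf 0.0
closed t25.2 p [ 0.4256 -0.2652 -0.0188] F [-2.1  0.6  4.1] gap 0.119 gf 59.2
up t26.1 p [ 0.4254 -0.2648  0.0507] F [ 0.3 -0.2 -2.2] gap 0.122 gf 58.6
scene 134 184
top 355 216
```

View pics/c3.png

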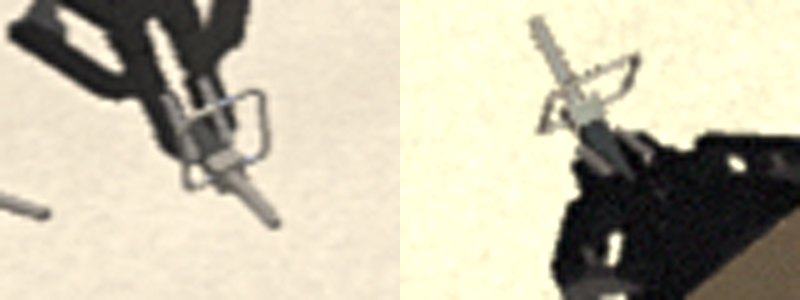

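The pin is held straight in the jaws. Its tip is at scene (189,228.4) and top (382.4,220). Next I'll compute the tip in the tool frame.

```bash
python3 - <<'E'
from h import *
T,r=tri((382.4,220),(189,228.4));print(T,r)
g=np.array([.412,-.2715])+.002*np.array([np.cos(.44),np.sin(.44)])
d=R.from_euler('z',-.44).apply(T-[*g,.075]);print("tip rel finger-tip in pin frame",d)
print("single top at z=.079",onz("top",(382.4,220),.079),onz("scene",(189,228.4),.079))
E
```

```text
[ 0.47465456 -0.24227591  0.07909431] [np.float64(0.0016962212586681292), np.float64(0.0016962212586682044)]
tip rel finger-tip in pin frame [ 0.06713451 -0.0002465   0.00409431]
single top at z=.079 [ 0.47453093 -0.2440147   0.079     ] [ 0.47507092 -0.24060519  0.079     ]
```

```bash
cat >>h.py <<'E'
Q=til(-.005)
def pin(tip): return tcp(np.array(tip)-[.067,0,.0042],Q)
def ptip(s): return np.array(s["position"])-TO*R.from_quat(Q).apply([0,0,1])+[.067,0,.0042]
E
python3 - <<'E'
from h import *
env.reach(pin((.568,-.0186,.115)),Q)
env.movel(pin((.568,-.0186,.082)),.1);s=S("ready")
h=env.movel(pin((.592,-.0186,.082)),.012,guard=4);s=S(h);print(ptip(s))
if not h:
    h=env.movel(pin((.606,-.0186,.082)),.012,guard=6);s=S(h);print(ptip(s))
E
```

```text
ready t27.8 p [ 0.5141 -0.0194  0.054 ] F [ 0.5 -0.5 -1.1] gap 0.126 gf 58.7
False t29.9 p [ 0.538  -0.0187  0.054 ] F [-0.2  0.5 -0.8] gap 0.119 gf 58.7
[ 0.59197628 -0.01858948  0.08201778]
False t31.3 p [ 0.5519 -0.0187  0.054 ] F [ 0.1  0.3 -1.3] gap 0.125 gf 58.7
[ 0.6059566  -0.01860095  0.08200245]
```

```bash
python3 - <<'E'
from h import *
h=env.movel(pin((.620,-.0186,.082)),.015,guard=6);s=S(h);print(ptip(s))
if not h:
    h=env.movel(pin((.633,-.0186,.082)),.010,guard=7);s=S(h);print(ptip(s))
E
```

```text
False t32.4 p [ 0.566  -0.0187  0.054 ] F [ 0.3  0.1 -1.4] gap 0.120 gf 58.6
[ 0.6199735  -0.01859843  0.08202453]
True t33.0 p [ 0.5692 -0.0184  0.0533] F [ 0.6  0.4 -0.6] gap 0.122 gf 58.7
[ 0.62320793 -0.01834419  0.08126443]
```

```bash
python3 - <<'E'
from h import *
env.hold(.2);S("rest")
h=env.movel(pin((.630,-.0186,.082)),.008,guard=9);s=S(h);print(ptip(s))
env.hold(.3);s=S("rest");print(ptip(s))
f=eyes.grab_frame("scene")["frame"][:,:,::-1]
cv2.imwrite("pics/c4.png",cv2.convertScaleAbs(cv2.resize(f[215:290,245:345],(800,600),interpolation=2),alpha=1.5))
E
```

```text
rest t33.2 p [ 0.5691 -0.0184  0.0532] F [0.7 0.5 0.9] gap 0.121 gf 58.7
True t33.5 p [ 0.5693 -0.0183  0.0531] F [-1.9 -0.1  3.8] gap 0.119 gf 59.5
[ 0.6233391  -0.01822471  0.08107   ]
rest t33.8 p [ 0.5693 -0.0183  0.0531] F [-3.1 -0.4  4.8] gap 0.122 gf 59.6
[ 0.62333363 -0.01821213  0.0810353 ]
```

View pics/c4.png

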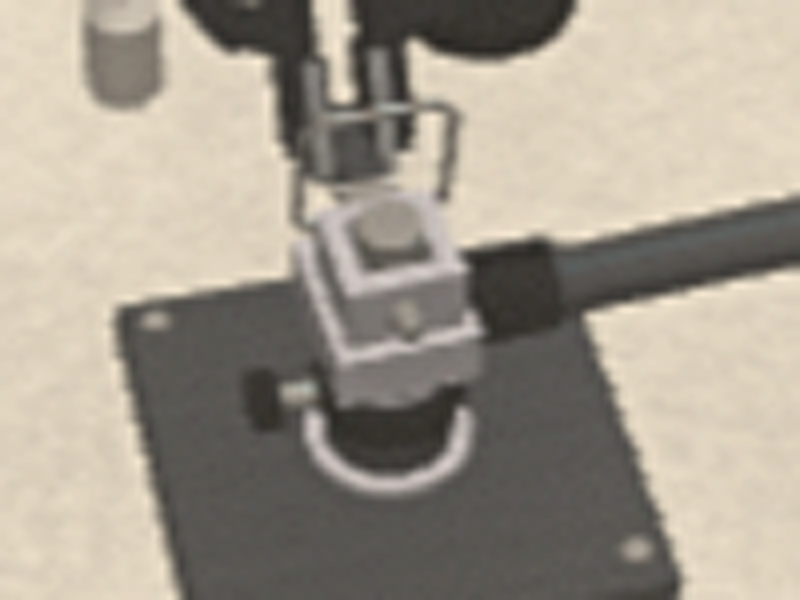

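The tip shows in the far hole at about (405,320) in the crop, but protrudes only slightly. The arm sagged about 1 mm, and the upward force says the pin is pressing down. I'll re-level, ease back 1 mm and push again.

```bash
python3 - <<'E'
from h import *
env.movel(pin((.6215,-.0186,.0823)),.02);env.hold(.15);s=S("relevel");print(ptip(s))
for i in range(3):
    h=env.movel(pin((.631,-.0186,.0823)),.006,guard=9);s=S(h);print(ptip(s))
    env.hold(.15);s=S("r");print(ptip(s))
    if ptip(s)[0]>.6265: break
    env.movel(pin((ptip(s)[0]-.0003,-.0186,.0823)),.02);env.hold(.1);s=S("lvl");print(ptip(s))
E
```

```text
relevel t34.3 p [ 0.5672 -0.0186  0.054 ] F [ 0.1  0.1 -2.3] gap 0.124 gf 58.6
[ 0.6212538  -0.01848874  0.08197261]
True t35.0 p [ 0.569  -0.0184  0.0535] F [-0.7 -0.3 -0.9] gap 0.122 gf 58.7
[ 0.62301949 -0.01830748  0.08153131]
r t35.1 p [ 0.569  -0.0184  0.0534] F [0.3 0.9 0. ] gap 0.121 gf 58.7
[ 0.62298099 -0.01830065  0.08141753]
lvl t35.5 p [ 0.5685 -0.0186  0.0542] F [ 0.2  0.  -1.2] gap 0.121 gf 58.6
[ 0.62255163 -0.01856962  0.08215116]
True t36.0 p [ 0.569  -0.0184  0.0536] F [-0.4  1.2 -0.5] gap 0.122 gf 58.7
[ 0.6230158  -0.01834252  0.08157893]
r t36.1 p [ 0.569  -0.0184  0.0535] F [ 0.5 -0.4  1.3] gap 0.124 gf 58.8
[ 0.62298907 -0.01831854  0.08148345]
lvl t36.5 p [ 0.5685 -0.0186  0.0542] F [-0.8  0.5 -2.2] gap 0.124 gf 58.6
[ 0.62255636 -0.01857402  0.08218035]
True t37.0 p [ 0.569  -0.0184  0.0536] F [0.2 0.6 0.7] gap 0.124 gf 58.8
[ 0.62300974 -0.01837218  0.0816235 ]
r t37.1 p [ 0.569  -0.0184  0.0535] F [0.7 0.5 0.8] gap 0.119 gf 58.8
[ 0.62297163 -0.01833995  0.08147708]
lvl t37.5 p [ 0.5685 -0.0186  0.0541] F [-0.2  0.5 -0.4] gap 0.118 gf 58.7
[ 0.62250809 -0.01852352  0.0821134 ]
```

```bash
python3 - <<'E'
from h import *
V=D["scene"]["view"];K=D["scene"]["mtx"]
for n,p in(("stud",(.6003,-.0186,.101)),("bar home",(.5886,-.0186,.1327)),("bar -3",(.5856,-.0186,.1327)),("tip home",(.6253,-.0186,.082)),("hole face",(.6173,-.0186,.082))):
    c=K@(V[:3,:3]@p+V[:3,3]);c=c[:2]/c[2];print(n,c,(c-[245,215])*8)
s=monitor.sense()
f=eyes.grab_frame("scene")["frame"];cv2.imwrite("pics/c5.png",cv2.convertScaleAbs(cv2.resize(f[225:270,265:325,::-1],(800,600),interpolation=2),alpha=1.8))
E
```

```text
stud [293.41965379 242.62522541] [387.35723031 221.00180329]
bar home [292.16333177 228.69435414] [377.30665415 109.55483315]
bar -3 [291.81998545 227.76320187] [374.55988358 102.10561496]
tip home [296.2329272  256.65916116] [409.86341759 333.27328931]
hole face [295.30300304 254.03676116] [402.42402428 312.29408932]
```

View pics/c5.png

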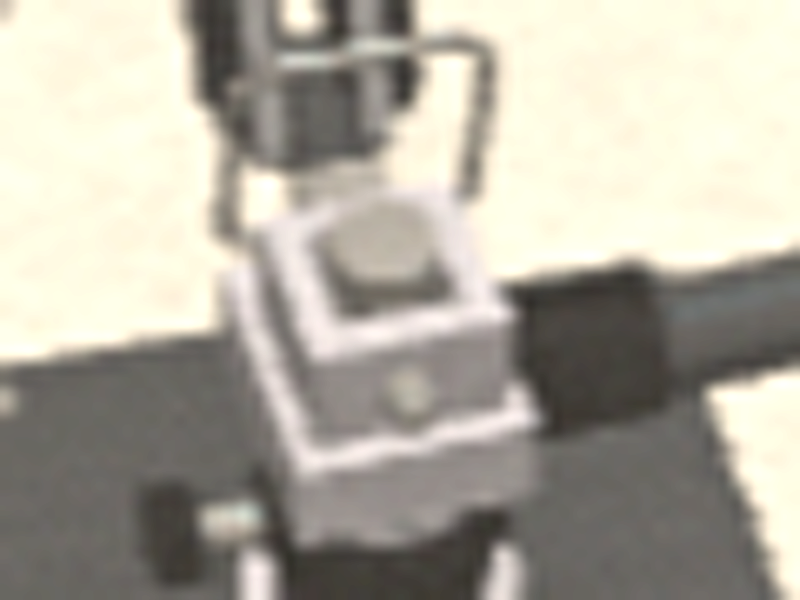

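```bash
python3 - <<'E'
from h import *
s=S();print(ptip(s))
h=env.movel(pin((.6265,-.0186,.0823)),.006,guard=14);s=S(h);print(ptip(s))
env.hold(.15);s=S("r");print(ptip(s))
env.movel(pin((.6230,-.0186,.0823)),.01);env.hold(.15);s=S("lvl");print(ptip(s))
E
```

```text
t37.5 p [ 0.5685 -0.0186  0.0542] F [-0.5  0.3 -1.6] gap 0.122 gf 58.7
[ 0.62251913 -0.01853645  0.08213932]
True t37.9 p [ 0.5689 -0.0183  0.0535] F [-1.5 -0.6  1.6] gap 0.122 gf 59.0
[ 0.62295376 -0.01827231  0.08144392]
r t38.0 p [ 0.569  -0.0183  0.0535] F [-1.4 -0.   2.4] gap 0.120 gf 59.1
[ 0.6229716  -0.01825917  0.08144335]
lvl t38.5 p [ 0.5688 -0.0185  0.0541] F [ 0.5  0.5 -1.8] gap 0.124 gf 58.7
[ 0.62283309 -0.01846355  0.08209448]
```

The stop is rigid and repeats at the same depth for 7, 9 and 14 N. It also matches the predicted home depth, so the shoulder is home. I'll press lightly, release and retreat, then swing the loop with the shut fingertips on an arc between its legs.

```bash
python3 - <<'E'
from h import *
h=env.movel(pin((.6265,-.0186,.0823)),.006,guard=7);s=S(h);print(ptip(s))
env.release();S("rel")
a=s["position"]; u=-R.from_quat(Q).apply([0,0,1])
env.movel(a+.01*u,.05,guard=8)
env.movel(a+.09*u,.15);env.close_gripper(30)
q=down(0);H=np.array([.5773,-.0186,.082])
def bar(ph): return H+.052*np.array([np.sin(ph),0,np.cos(ph)])
env.reach(tcp(bar(.22)-[.034,0,.009],q),q);S("behind loop")
f=eyes.grab_frame("scene")["frame"];cv2.imwrite("pics/c6.png",cv2.convertScaleAbs(cv2.resize(f[215:275,260:340,::-1],(800,600),interpolation=2),alpha=1.7))
E
```

```text
True t38.8 p [ 0.5688 -0.0184  0.0537] F [-1.1 -0.4  1.7] gap 0.122 gf 59.1
[ 0.62285156 -0.01832104  0.08169004]
rel t39.5 p [ 0.5683 -0.018   0.0532] F [ 0.9 -0.2 -0. ] gap 1.002 gf 0.0
behind loop t41.9 p [ 0.5543 -0.0182  0.0961] F [-0.  -0.4  0. ] gap 0.002 gf 0.0
```

View pics/c6.png

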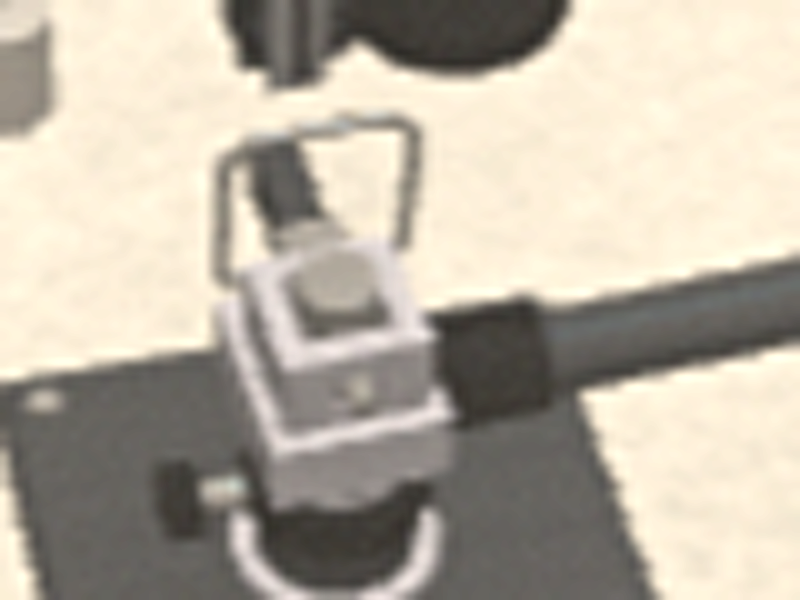

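The pin is in and the loop is standing. The bar at (291.5,227.7) and the tip at (295.7,254.2) suggest the pin drooped or backed out 1–3 mm on release. I'll nudge it home with the shut fingertips on the grip's rear end and see how far it travels.

```bash
python3 - <<'E'
from h import *
env.movel(tcp((.510,-.0186,.1233),down(0)),.15)
env.reach(tcp((.508,-.0186,.110),Q),Q)
env.movel(tcp((.508,-.0186,.078),Q),.1)
h=env.movel(tcp((.545,-.0186,.078),Q),.015,guard=2);s=S(h);print(s["position"]-tcp((0,0,0),Q))
for g in (5,8,8):
    h=env.movel(tcp((.548,-.0186,.078),Q),.008,guard=g);s=S(h);print(s["position"]-tcp((0,0,0),Q))
E
```

```text
True t45.0 p [ 0.5438 -0.0184  0.0537] F [-0.3 -0.4  0.2] gap 0.001 gf 0.1
[ 0.53084835 -0.0183621   0.07748006]
True t45.6 p [ 0.5438 -0.0181  0.053 ] F [-0.1  0.1  0.3] gap -0.004 gf 0.0
[ 0.53078388 -0.01806691  0.07681093]
True t46.1 p [ 0.5438 -0.0177  0.0521] F [-0.7  0.2  1. ] gap 0.001 gf 0.4
[ 0.5308042  -0.01758668  0.07589394]
True t46.7 p [ 0.5437 -0.0173  0.0513] F [ 0.1 -0.7  0.9] gap -0.002 gf 0.4
[ 0.53074883 -0.01721878  0.07512865]
```

It stopped rigidly at once with no travel, so the pin is home; the difference was droop. Now the loop.

```bash
python3 - <<'E'
from h import *
env.movel(tcp((.508,-.0186,.078),Q),.1)
env.movel(tcp((.508,-.0186,.110),Q),.15)
q=down(0);H=np.array([.5773,-.0186,.082])
def bar(ph): return H+.052*np.array([np.sin(ph),0,np.cos(ph)])
env.reach(tcp((.525,-.0186,.1235),q),q);S("behind")
env.movel(tcp(bar(.22)-[.022,0,.009],q),.1)
for ph in(.22,.4,.6,.75,.9,1.0):
    t=bar(ph)-[.009,0,.008]; t[2]=max(t[2],.1055)
    h=env.movel(tcp(t,q),.05,guard=12);s=S(f"{ph} {h}")
    if h: break
E
```

```text
behind t48.1 p [ 0.5244 -0.018   0.0949] F [-1.1  0.5 -0. ] gap 0.000 gf 0.0
0.22 False t49.1 p [ 0.5794 -0.0186  0.0976] F [-2.3 -0.3  1.3] gap -0.004 gf 1.3
0.4 False t49.4 p [ 0.5885 -0.0185  0.0944] F [-3.5 -0.  -1.8] gap -0.003 gf 1.4
0.6 False t49.8 p [ 0.5973 -0.0185  0.0893] F [-3.8  0.2 -4.1] gap -0.003 gf 2.1
0.75 False t50.1 p [ 0.6031 -0.0185  0.0846] F [-5.7  0.4 -3.9] gap -0.001 gf 2.8
0.9 False t50.4 p [ 0.608  -0.0183  0.0787] F [-5.9  1.3 -4.7] gap -0.001 gf 3.3
1.0 False t50.7 p [ 0.6094 -0.0181  0.0769] F [-10.9   0.8  -8.1] gap -0.004 gf 5.6
```

At about dead centre the force on the tool is purely radial, because the rubber pad is sticking to the bar. I'll back off to relieve it, then come down on the bar from above.

```bash
python3 - <<'E'
from h import *
q=down(0);y=-.0186
env.movel(tcp((.6090,y,.1045),q),.03);S("relieve")
env.movel(tcp((.6030,y,.1060),q),.1);S("back")
env.movel(tcp((.6000,y,.150),q),.2)
env.movel(tcp((.619,y,.150),q),.15)
h=env.movel(tcp((.619,y,.122),q),.06,guard=8);S(f"down {h}")
h=env.movel(tcp((.621,y,.1045),q),.03,guard=10);S(f"press {h}")
env.movel(tcp((.619,y,.150),q),.15)
env.movel(tcp((.52,y,.20),q),.25);S()
f=eyes.grab_frame("scene")["frame"];cv2.imwrite("pics/c7.png",cv2.convertScaleAbs(cv2.resize(f[215:275,260:340,::-1],(800,600),interpolation=2),alpha=1.7))
E
```

```text
relieve t50.9 p [ 0.6101 -0.0188  0.0787] F [1.  0.1 0.5] gap -0.002 gf 0.0
back t51.2 p [ 0.6035 -0.0187  0.0797] F [ 0.3 -0.4  0.7] gap 0.006 gf 0.0
down False t52.4 p [ 0.619  -0.0186  0.0949] F [-0.3 -0.1  0.4] gap 0.001 gf 0.0
press False t53.2 p [ 0.6211 -0.0186  0.0775] F [-0.5  0.1 -0. ] gap -0.001 gf 0.0
 t54.2 p [ 0.5204 -0.0187  0.1721] F [-0.1  0.  -0.6] gap -0.001 gf 0.0
```

View pics/c7.png

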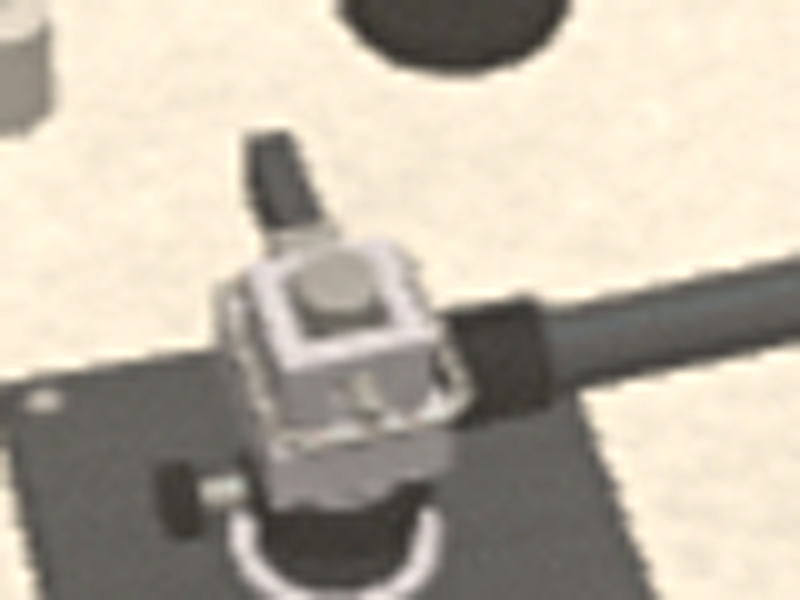

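The loop now lies shut around the hub, with its bar across the far side at about (370,430) in the crop. The pin is still seated, with its tip at (362,397), and the robot is clear.

```bash
python3 -c "
from bench import job
print(job.hand_in())"
```

```text
the job is handed in; nothing more can be done
None
```

I pushed the pin in until it stopped hard at the expected home depth. The loop was then swung over the stud and snapped shut on the far side of the hub (seen in the last picture), and I handed the job in at about 54 s with the robot clear; no verdict came back.

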